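# Open the lime bin and slide the tub up to it

### The job

Get the lime bin ready for picking over: with your fingertips flip its hinged lid up and over until it lies back against its stop and stays open by itself, and push the empty clear tub along the table until it stands upright, centred against the front of the bin, touching it or within a finger's breadth. Only push and nudge: do not pinch or lift anything, do not force the lid, and leave the bin and the other things where they stand.

Things in the scene. Friction and masses are not known exactly. Their poses are not given: they have to be found in the camera images.
- bin: Ingredient bin of pale frosted plastic with a clear hinged lid, limes inside and a strip of blank tape on its front. About 2.2 kg, stands loose on the table. Origin: centre of its underside, z up; its front (the side with the lip, roughly towards the robot) faces its own -x. Walls: x from -71 mm (outer face of the front wall) to +79 mm, y from -110 to +110 mm, 120 mm high, 3 mm thick. The limes reach 90 mm above the table at most.
- bin_lid (a joint): Angle of the bin's lid in rad: 0 closed and level, grows as it opens, balances at about 1.57 (upright), rests on its stop at 1.83. A light, easy-running hinge: below about 1.5 the lid falls shut by itself, beyond about 1.65 it falls open by itself onto the stop, within a second or two. The lid is a clear plate 3 mm thick that covers the bin (226 mm wide along the bin's y, from the hinge forward to 3 mm in front of the front wall), weighing 0.12 kg.
- bin_hinge (a point): Middle of the lid's hinge line, 84 mm behind the bin's centre (bin +x) and 124 mm above the table; the hinge runs along the bin's y. Axes as the bin's.
- lip (a point): Middle of the outer edge of the lid's front lip, which moves with the lid, 171 mm from the hinge. The lip is a tab 50 mm wide and 3 mm thick that stands out 16 mm in front of the bin's front wall, 121 mm (underside) above the table when the lid is closed, with free space below it.
- tub: Empty clear round deli tub, open at the top, 75 mm high, 114 mm across the rim and 90 mm at the foot (so an upright finger meets the rim first), about 50 g. Origin: centre of its underside, z up. It starts on the table a hand's length to the left or right of the space before the bin.
- salt_jar: Bystander: clear jar of salt with a tan lid, 72 mm across, 78 mm high, on the other side from the tub. Origin: centre of its underside.
- shaker: Bystander: steel shaker with a handle, 69x96 mm, 105 mm high, at the left behind. Origin: centre of its underside.
- spice_jar: Bystander: spice jar with a green cap, 46 mm across, 106 mm high, at the right behind the bin. Origin: centre of its underside.
Things that resemble listed ones, but are neither listed nor needed, are in the scene too. Leave any blue or orange look-alike of the tub alone.

How it is judged:
By the outcome, as a careful person would: the job done as asked, in the order asked, and still so for the second after the job is handed in, with the robot touching nothing.
It also fails if it takes over 72 s, if anything falls off the work surface, if the arm or the gripper's body presses on something with over 40 N, if the wrist force passes 120 N, or if a joint passes its speed limit or range.

### The arm

A 6-joint arm with a two-finger parallel gripper is mounted at the origin on a cart in front of the work surface, level with it; the furniture and walls round the work are solid. World frame = base frame: x ahead of the robot, y to its left, z up, the work surface at z = 0. Lengths are in mm, angles in rad, forces in N, time in s.
With the tool pointing down it reaches from about 400 to 925 mm from the base axis. Payload 12.5 kg.
Tool frame: the origin (TCP) lies between the finger pads; the fingertips stand 25 mm ahead of it and the grasp point (between the pads) lies 6 mm ahead of it; z points along the fingers, y is the line along which they close (so a half turn about z gives the same grasp; the last joint's range is limited). The gripper opens to 95 mm and grips with 3 to 60 N. Pads are 20 mm wide; open, the fingers measure 119 mm over their backs; the gripper's body (75 mm by 180 mm) begins 59 mm behind the grasp point.
Start: joints at [1.061, 0.491, 1.559, -0, 1.092, -0.106], TCP at [245.558, 574.759, 215.761] pointing down, gripper open.
Joint ranges: [-3.1, 3.1], [-0.84, 2.19], [0.05, 2.79], [-1.13, 4.28], [0.06, 2.93], [-2.69, 2.69]. Speed limits (rad/s): [2.22, 2.22, 2.79, 3.14, 3.14, 3.14].

### API

Orientations are given as [roll, pitch, yaw] about the fixed x, y, z axes, in that order (R = Rz(yaw) Ry(pitch) Rx(roll)).
In Python, from cell import state, read_camera, job_done, cut_out gives the robot as it stands. The module is installed in compiled form; this text tells all that it offers.
- The arm moves only by the tool jog_arm, never from a script. Its argument "motion" is a list of rows, each a list of 2 entries, a list of its own where there are three numbers: the shift along the tool's x, y, z in mm, then the turn about the tool's z in rad. A call has 1 to 5 rows; each row is the pose to reach, as a shift and turn from the pose commanded when the call began, along the tool's axes at that moment; what a row does not reach only later rows make up. A row lasts 1/10 s, in which the tool goes at most 50 mm and 8.59 degrees, less where a joint would pass 70% of its speed; a pose out of reach is approached as far as the arm can. A call with a gripper value outside its range is refused whole. "grip" is the closure, from 0 (fully open) to 1 (shut), set as the call begins (left out, the last holds). The fingers move at their own pace and stop on an object; the grip force is fixed at half the most. Time passes only in rows, so rows that repeat a pose let the fingers close. It gives the time, the measured TCP pose, the force, the opening and the grip force at its end, in the units of the state.
- state(): the state, without advancing time (a new reading comes with each control period).
- read_camera(name): name is "side" or "top" or "wrist"; returns a dict with "img" (400x640x3 uint8, blue, green, red), "vertical_fov" (degrees; the focal length in pixels is half the picture's height over the tangent of half this angle, whatever the lens; pixels are square), "cx", "cy" (the principal point, pixels), "extrinsics" (4x4, takes a point from camera to world coordinates). Camera axes: x right, y up, looking along -z (the intrinsics and any distortion apply to the point x, -y, -z); pixel columns grow to the right and rows downward; lengths in mm; the calibration is good to about 2 mm. A picture is of the moment at which its call begins. There is no depth.
- job_done(): hands the job in; it is judged then, once.
Trained networks look in a picture, given as the dict that the camera call returned (one of the last four; its "shot" number tells which), for a name from the list of things; names that differ only in an ending like _2 or _b are one class to them, and where a whole thing is asked for, a point or a joint stands for the part that bears it (a point fixed in the world has none). Each returns a list of dicts, best first, with "p" (0 to 1); they miss things now and then, are a little off and sometimes report something else, mostly with a low value. They report only what shows in the picture. A call takes as long as a camera call. They do not tell look-alikes from the thing itself.
- cut_out(name, picture): "region" (400x640 bool, what is visible of it) and "box" ([left, top, right, bottom] in pixels, round what is visible of it).
The state is a dict: "t": time; "joints": joint angles; "qvel": joint speeds; "tau": joint torques, N m; "eef_pos": TCP position; "tcp_rot": TCP orientation; "ft_force": force on the tool from outside, world axes, zero at the start; "moment": the same for the moment, N m; "opening": opening from 0.0 (shut) to 1.0 (fully open); "grip_force": force on a finger pad.
Only numpy, scipy, OpenCV 4.12 (cv2) and the standard library are available. Lean on these libraries where they do the work, as an engineer would, in place of code of your own. Each camera call takes 0.05 s, during which the arm holds its last target. There are 200 camera calls.

## Working session

There is one attempt and no reset: what is moved stays moved. The work goes in short steps, Python scripts to look and compute and a tool call to move; the robot and the scene stay as the last step left them, time stands still between calls to the robot, and variables do not carry over. Pictures are saved under pics/ and viewed, at most 10 in all, crops included, and the job is handed in when it is done.

Besides the shell and the picture viewer there is one more tool, called after "Call:" as a command line: name --argument value ..., lists and objects as JSON in quotes. jog_arm: Moves the arm, as the interface text tells. Its arguments: {"type":"object","properties":{"motion":{"type":"array"},"grip":{"type":"number"}},"required":["motion"]}

```bash
mkdir -p pics; cat > h.py <<'E'
import numpy as np, cv2
from cell import state, read_camera, job_done, cut_out
def px(c,P):
    P=np.atleast_2d(P).astype(float);E=np.array(c["extrinsics"]);q=(P-E[:3,3])@E[:3,:3]
    f=200/np.tan(np.radians(c["vertical_fov"])/2)
    return np.c_[c["cx"]+f*q[:,0]/-q[:,2], c["cy"]-f*q[:,1]/-q[:,2]]
def ray(c,uv,z):
    E=np.array(c["extrinsics"]);f=200/np.tan(np.radians(c["vertical_fov"])/2)
    d=E[:3,:3]@np.array([(uv[0]-c["cx"])/f,-(uv[1]-c["cy"])/f,-1]);o=E[:3,3]
    return o+d*(z-o[2])/d[2]
E
python3 - <<'E'
from h import *
np.set_printoptions(precision=1,suppress=True)
s=state();print(s["t"],s["eef_pos"],s["tcp_rot"])
for n in("top","side"):
    c=read_camera(n);cv2.imwrite(f"pics/{n}0.png",c["img"])
    print(n,c["vertical_fov"],c["cx"],c["cy"],[k for k in c if k!="img"],np.array(c["extrinsics"]))
    for o in("bin","bin_lid","lip","tub","salt_jar","shaker","spice_jar"):
        for r in cut_out(o,c)[:4]:
            b=r["box"];print(o,round(r["p"],2),b,ray(c,((b[0]+b[2])/2,(b[1]+b[3])/2),{"tub":75,"bin":120}.get(o,80)))
E
```

```text
0.0 [245.4 574.5 215.2] [-3.1 -0.   2.7]
top 54.486794264362025 318.9951281361848 194.79185314366686 ['vertical_fov', 'cx', 'cy', 'extrinsics', 'shot'] [[  -0.     1.    -0.1  363.4]
 [  -1.    -0.     0.   145.4]
 [   0.     0.1    1.  1292.3]
 [   0.     0.     0.     1. ]]
bin 0.83 [276.6, 113.8, 354.5, 179.7] [638.1 146.6 120. ]
bin_lid 0.72 [273.6, 112.7, 361.3, 176.8] [653.8 140.5  80. ]
lip 0.77 [274.7, 115.2, 357.4, 177.2] [649.2 145.   80. ]
tub 0.91 [263.7, 255.2, 295.9, 289.9] [254.7 262.5  75. ]
tub 0.6 [228.4, 204.7, 271.1, 241.5] [408.3 355.7  75. ]
tub 0.58 [369.8, 141.7, 407.7, 176.8] [604.7 -85.9  75. ]
salt_jar 0.95 [374.0, 203.2, 395.2, 222.1] [434.4 -66.2  80. ]
spice_jar 0.71 [394.8, 109.9, 415.7, 131.6] [ 728.4 -142.3   80. ]
spice_jar 0.58 [229.2, 206.5, 269.5, 243.5] [402.3 356.   80. ]
side 53.564847444846016 323.92453604195765 198.15664309349006 ['vertical_fov', 'cx', 'cy', 'extrinsics', 'shot'] [[  -1.     0.     0.   527. ]
 [   0.    -0.4    0.9 1214.3]
 [   0.     0.9    0.4  604.5]
 [   0.     0.     0.     1. ]]
bin 0.7 [243.9, 176.7, 302.9, 245.3] [628.2 271.1 120. ]
bin_lid 0.9 [244.3, 179.8, 304.8, 210.5] [642.4  84.6  80. ]
lip 0.7 [245.3, 176.7, 304.1, 209.4] [643.2  68.8  80. ]
tub 0.8 [273.6, 173.4, 305.0, 186.0] [603.4 -53.1  75. ]
tub 0.74 [385.0, 217.5, 430.6, 257.6] [276.7 334.7  75. ]
tub 0.62 [337.5, 230.7, 383.6, 278.7] [408.7 413.7  75. ]
salt_jar 0.96 [328.9, 175.3, 351.4, 201.4] [433.   31.4  80. ]
salt_jar 0.36 [247.2, 173.4, 301.4, 207.6] [646.2  49.1  80. ]
shaker 0.76 [266.4, 243.5, 301.4, 272.4] [591.3 433.6  80. ]
spice_jar 0.69 [330.0, 174.6, 350.6, 202.4] [432.6  32.6  80. ]
spice_jar 0.56 [247.1, 163.4, 261.4, 179.2] [ 732.  -118.6   80. ]
spice_jar 0.21 [265.8, 244.1, 299.3, 271.0] [594.5 432.   80. ]
```

```bash
python3 - <<'E'
import cv2
t=cv2.imread("pics/top0.png")[95:305,200:440];s=cv2.imread("pics/side0.png")[130:290,200:460]
cv2.imwrite("pics/t0c.png",cv2.resize(t,None,fx=2.85,fy=2.85,interpolation=2))
cv2.imwrite("pics/s0c.png",cv2.resize(s,None,fx=3,fy=3,interpolation=2))
E
```

```text
(no output)
```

View pics/t0c.png

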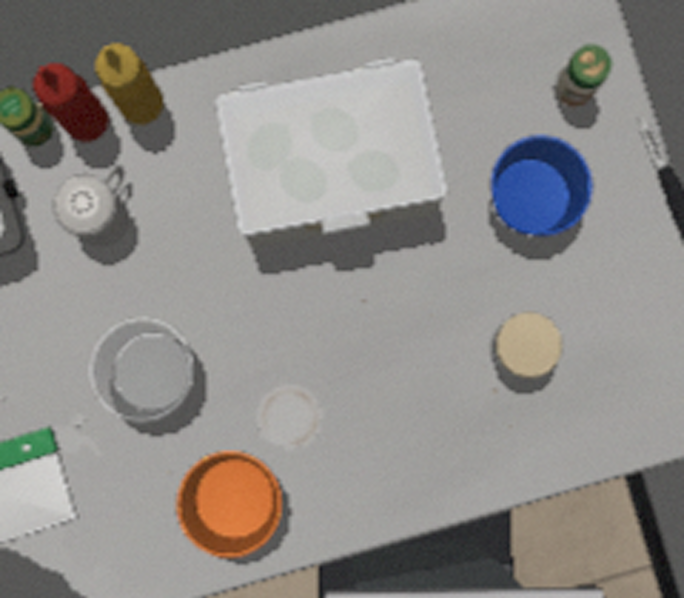

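View pics/s0c.png

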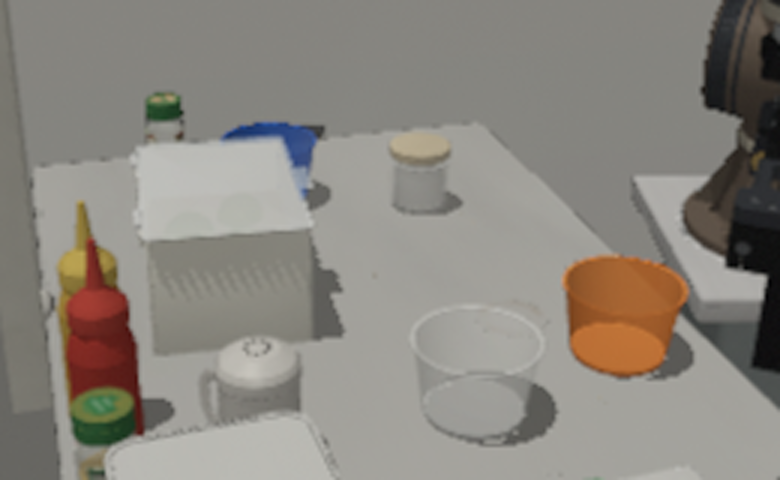

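The only clear tub is at top px (250,225). The look-alikes are orange at (281,272), blue at (390,161), and a flat clear disc or ring at (302,241). I choose the clear one at (250,225), which stands on the opposite side from the salt jar (tan lid, (385,216)). The bin lid's corners are at crop (217,98), (418,62), (445,195) and (243,233), with the lip at (346,222).

```bash
python3 - <<'E'
from h import *
from scipy.optimize import least_squares
np.set_printoptions(precision=2,suppress=True)
c=read_camera("top")
C=np.array([[217,98],[418,62],[445,195],[243,233],[322,234],[369,224]])/2.85+[200,95]
L=np.array([[84,113,124],[84,-113,124],[-74,-113,124],[-74,113,124],[-87,25,124],[-87,-25,124]])
def W(p):
    a=p[2];return L@np.array([[np.cos(a),np.sin(a),0],[-np.sin(a),np.cos(a),0],[0,0,1]])+[p[0],p[1],0]
r=least_squares(lambda p:(px(c,W(p))-C).ravel(),[640,145,0.2]);print("bin",r.x,r.fun)
# tub: fit rim circle & foot circle from crop: rim x 90..194,y 318..422 ; foot x113..195,y333..412
f=lambda u,v,z:ray(c,(u/2.85+200,v/2.85+95),z)
print("tub rim",f(142,370,75),"foot",f(154,372,0))
print("rim width",f(90,370,75)-f(194,370,75),f(142,318,75)-f(142,422,75))
print("orange",f(230,504,75),"salt",f(528,345,78),"blue",f(541,187,75),"ring",f(290,417,0), "shaker",f(83,203,105))
E
```

```text
bin [633.57 144.49   0.17] [-0.98 -1.18  0.47 -1.67  0.98  1.14 -1.07  1.35  0.47 -0.13  0.13  0.37]
tub rim [402.94 355.42  75.  ] foot [402.84 354.41   0.  ]
rim width [  1.7  113.87   0.  ] [113.71   0.44   0.  ]
orange [256.82 259.69  75.  ] salt [423.88 -68.27  78.  ] blue [600.27 -89.22  75.  ] ring [348.47 196.78   0.  ] shaker [583.87 414.98 105.  ]
```

```bash
cat >> h.py <<'E'
from scipy.spatial.transform import Rotation as Ro
B=[633.6,144.5,0.17]
def go(P,yaw=None,bin=True):
    """target TCP in bin (or world) frame -> tool shift, turn; yaw of tool x in world"""
    s=state();R=Ro.from_euler("xyz",s["tcp_rot"]);P=np.array(P,float)
    if bin: P=Ro.from_euler("z",B[2]).apply(P)+[B[0],B[1],0]
    d=R.inv().apply(P-s["eef_pos"]);x=R.as_matrix()[:,0]
    t=0 if yaw is None else -((yaw-np.arctan2(x[1],x[0])+np.pi)%(2*np.pi)-np.pi)
    print("shift",d.round(1),"turn",round(t,3),"world",P.round(1))
def inbin(P): return Ro.from_euler("z",-B[2]).apply(np.array(P)-[B[0],B[1],0])
E
python3 - <<'E'
from h import *
s=state();print(s["tcp_rot"],s["ft_force"],s["opening"],inbin(s["eef_pos"]))
go([-200,0,240],np.pi+.17)
E
```

```text
[3.14152287e+00 4.11917522e-06 2.73780548e+00] [-0.36078805  0.33394179  0.52317039] 1.0000882210299384 [-309.66623544  489.71085039  215.75733313]
shift [-357.9 -351.8  -24.3] turn -0.574 world [436.5 110.7 240. ]
```

Call:
jog_arm --motion '[[[-35, -35, -5], -0.12], [[-70, -70, -10], -0.24], [[-105, -105, -15], -0.36], [[-140, -140, -20], -0.48], [[-175, -175, -24], -0.574]]' --grip 1

```text
t: 1.35
eef_pos: [338.1, 343.3, 240.2]
tcp_rot: [3.141, 0.001, -2.966]
ft_force: [1.3, 0.5, 0.4]
opening: 0.634
grip_force: 0.0
```

```bash
python3 - <<'E'
from h import *
s=state();print(s["eef_pos"],s["tcp_rot"],s["joints"],s["opening"])
go([-200,0,240],np.pi+.17)
E
```

```text
[338.0530141  343.32562754 240.15064823] [ 3.14127372e+00  6.53851286e-04 -2.96618142e+00] [ 6.55944595e-01  2.59091967e-01  1.86607195e+00 -2.28646183e-05
  1.01570151e+00 -1.09025102e+00] 0.6341439735667338
shift [-5.630e+01 -2.463e+02  1.000e-01] turn 0.005 world [436.5 110.7 240. ]
```

Call:
jog_arm --motion '[[[-12, -50, 0], 0], [[-24, -100, 0], 0], [[-36, -150, 0], 0], [[-48, -200, 0], 0], [[-56, -246, 0], 0]]'

```text
t: 1.85
eef_pos: [434.4, 112.4, 240.0]
tcp_rot: [3.142, 0.001, -2.971]
ft_force: [0.5, -0.2, 0.1]
opening: 0.212
grip_force: 0.0
```

```bash
python3 - <<'E'
from h import *
np.set_printoptions(precision=2,suppress=True)
s=state();print(s["t"],s["eef_pos"],s["tcp_rot"],s["ft_force"],s["opening"])
c=read_camera("wrist");cv2.imwrite("pics/w1.png",c["img"]);print(np.array(c["extrinsics"]),c["vertical_fov"])
for o in("bin","lip","tub"):
    for r in cut_out(o,c)[:2]: print(o,r["p"],r["box"])
E
```

```text
1.85 [434.4  112.39 240.03] [ 3.14  0.   -2.97] [ 0.51 -0.16  0.11] 0.21177582153118357
[[ -0.17  -0.95  -0.27 357.71]
 [  0.99  -0.16  -0.05  98.62]
 [  0.    -0.28   0.96 408.15]
 [  0.     0.     0.     1.  ]] 61.25370734485628
bin 0.76 [294.1, 263.2, 353.8, 353.4]
lip 0.75 [293.9, 319.1, 354.8, 352.9]
tub 0.91 [443.9, 2.0, 583.5, 84.7]
tub 0.83 [488.7, 132.7, 617.2, 242.5]
```

View pics/w1.png

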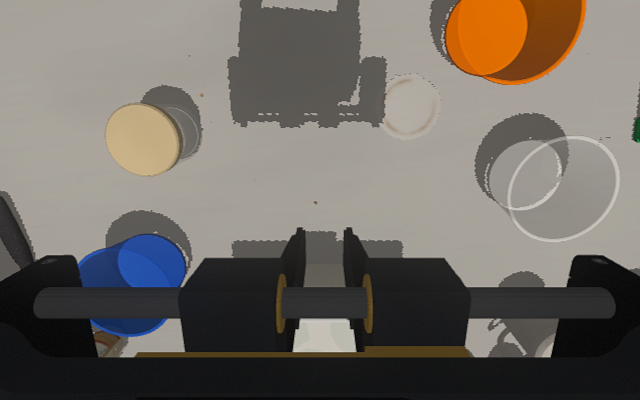

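Tub at wrist px (564,188), clear. The salt jar is at (143,139), the flat ring at (409,106) and the orange tub at (515,40). The bin is hidden behind the gripper at (324,335). Next I approach the lip with the fingers shut.

```bash
python3 - <<'E'
from h import *
go([-125,0,115],np.pi+.17)
E
```

```text
shift [-77.   -3.  124.8] turn -0.003 world [510.4 123.4 115. ]
```

Call:
jog_arm --motion '[[[-15, -3, 40], 0], [[-35, -3, 75], 0], [[-55, -3, 105], 0], [[-77, -3, 125], 0], [[-77, -3, 125], 0]]'

```text
t: 2.55
eef_pos: [510.6, 126.3, 112.2]
tcp_rot: [3.141, -0.003, -2.969]
ft_force: [0.0, -0.8, -0.0]
opening: 0.004
grip_force: 0.0
```

```bash
python3 - <<'E'
from h import *
s=state();print(s["ft_force"],s["opening"],inbin(s["eef_pos"]))
c=read_camera("side");cv2.imwrite("pics/s2.png",cv2.resize(c["img"][120:280,200:460],None,fx=3,fy=3,interpolation=2))
E
```

```text
[ 0.00421321 -0.76460321 -0.02159533] 0.0035065327441974057 [-124.33823228    2.86453554  112.19420486]
```

View pics/s2.png

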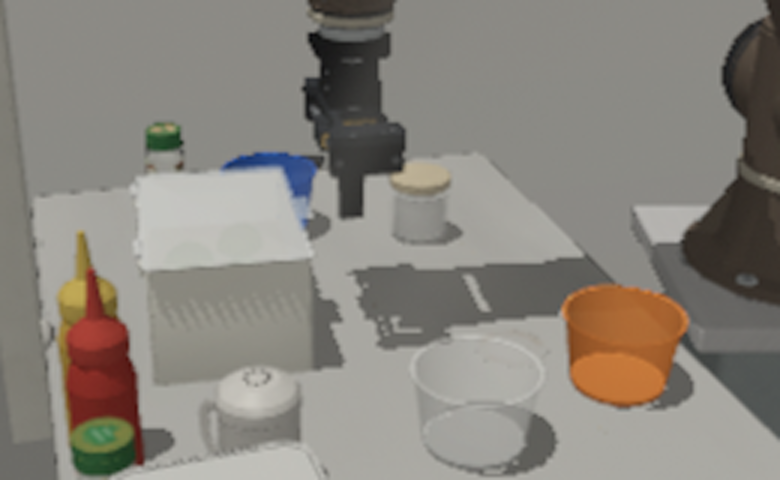

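The fingers (crop px (350,190)) stand in front of the bin, with their tips below lid height. I'll advance slowly and watch the force.

Call:
jog_arm --motion '[[[-6, -2, 0], 0], [[-12, -2, 0], 0], [[-16, -2, 0], 0], [[-18, -2, 0], 0], [[-19, -2, 0], 0]]'

```text
t: 3.1
eef_pos: [529.4, 125.7, 115.1]
tcp_rot: [3.142, 0.001, -2.971]
ft_force: [0.0, 0.0, -0.4]
opening: 0.004
grip_force: 0.0
```

Call:
jog_arm --motion '[[[-1, 0, 0], 0], [[-2, 0, 0], 0], [[-3, 0, 0], 0], [[-3, 0, 0], 0]]'

```text
t: 3.5
eef_pos: [532.3, 126.2, 114.7]
tcp_rot: [3.142, 0.0, -2.971]
ft_force: [0.2, 0.8, -0.0]
opening: 0.007
grip_force: 0.0
```

Call:
jog_arm --motion '[[[-1, 0, 0], 0], [[-2, 0, 0], 0], [[-2, 0, 0], 0]]'

```text
t: 3.8
eef_pos: [534.3, 126.5, 114.7]
tcp_rot: [3.142, 0.0, -2.971]
ft_force: [-0.1, -0.2, -0.6]
opening: 0.004
grip_force: 0.0
```

Call:
jog_arm --motion '[[[-1, 0, 0], 0], [[-2, 0, 0], 0], [[-2, 0, 0], 0]]'

```text
t: 4.1
eef_pos: [536.3, 126.9, 114.7]
tcp_rot: [3.142, 0.0, -2.971]
ft_force: [0.1, -0.1, 1.0]
opening: 0.004
grip_force: 0.0
```

Call:
jog_arm --motion '[[[-1, 0, 0], 0], [[-1, 0, 0], 0]]'

```text
t: 4.3
eef_pos: [537.2, 127.0, 114.7]
tcp_rot: [3.142, 0.0, -2.971]
ft_force: [0.3, 0.6, 0.1]
opening: 0.001
grip_force: 0.0
```

Call:
jog_arm --motion '[[[-1, 0, 0], 0], [[-1, 0, 0], 0]]'

```text
t: 4.5
eef_pos: [538.2, 127.2, 114.7]
tcp_rot: [3.142, 0.0, -2.971]
ft_force: [-0.1, 1.0, 0.0]
opening: 0.002
grip_force: 0.0
```

Call:
jog_arm --motion '[[[-1, 0, 0], 0], [[-1, 0, 0], 0]]'

```text
t: 4.7
eef_pos: [539.2, 127.4, 114.7]
tcp_rot: [3.142, 0.0, -2.971]
ft_force: [-0.4, -0.8, -0.5]
opening: 0.002
grip_force: 0.0
```

Call:
jog_arm --motion '[[[-1, 0, 0], 0], [[-1, 0, 0], 0]]'

```text
t: 4.9
eef_pos: [540.0, 127.5, 114.7]
tcp_rot: [3.141, -0.0, -2.971]
ft_force: [-0.5, 0.1, 0.9]
opening: 0.003
grip_force: 0.5
```

Call:
jog_arm --motion '[[[-1, 0, 0], 0], [[-1, 0, 0], 0]]'

```text
t: 5.1
eef_pos: [540.1, 127.6, 114.6]
tcp_rot: [3.141, -0.002, -2.971]
ft_force: [-5.4, -2.1, 3.5]
opening: 0.006
grip_force: 2.8
```

Contact with the lip at about 5 N. Next I raise it along the lid's arc, using friction at the lip edge.

Call:
jog_arm --motion '[[[0, 0, -4], 0], [[0, 0, -8], 0], [[-0.5, 0, -12], 0], [[-1, 0, -17], 0], [[-1, 0, -17], 0]]'

```text
t: 5.6
eef_pos: [540.9, 127.7, 132.1]
tcp_rot: [3.141, -0.003, -2.971]
ft_force: [-7.0, -2.0, 0.1]
opening: 0.005
grip_force: 3.8
```

```bash
python3 - <<'E'
from h import *
s=state();print(s["ft_force"],s["moment"],inbin(s["eef_pos"]))
c=read_camera("side");cv2.imwrite("pics/s3.png",cv2.resize(c["img"][130:250,220:380],None,fx=4.8,fy=4.8,interpolation=2))
E
```

```text
[-6.97256179 -2.03300041  0.10080295] [-0.27739646  1.33847104  0.05963108] [-94.21825083  -0.84055726 132.09824282]
```

View pics/s3.png

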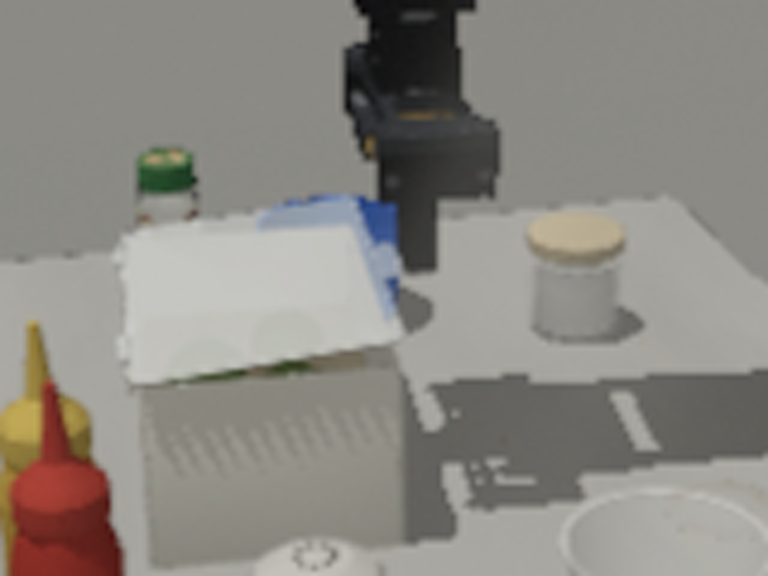

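The lid's front edge is lifted along px (130,380)–(400,330), with limes and wall showing beneath it, so friction works. I'll continue along the arc.

Call:
jog_arm --motion '[[[-0.8, 0, -8.5], 0], [[-2.3, 0, -17], 0], [[-4.3, 0, -25], 0], [[-6.5, 0, -33.5], 0], [[-6.5, 0, -33.5], 0]]'

```text
t: 6.15
eef_pos: [547.6, 128.9, 166.2]
tcp_rot: [3.142, -0.002, -2.971]
ft_force: [-8.8, -2.7, 2.4]
opening: 0.006
grip_force: 4.2
```

```bash
python3 - <<'E'
from h import *
s=state();print(s["ft_force"],inbin(s["eef_pos"]))
E
```

```text
[-8.80423846 -2.7466236   2.35985009] [-87.43587569  -0.8425789  166.24306758]
```

Call:
jog_arm --motion '[[[-3, 0, -11], 0], [[-7.6, 0, -22], 0], [[-12.2, 0, -31.5], 0], [[-12.2, 0, -31.5], 0]]'

```text
t: 6.55
eef_pos: [560.9, 131.2, 198.7]
tcp_rot: [3.142, 0.001, -2.971]
ft_force: [-7.2, -1.5, 2.9]
opening: 0.001
grip_force: 3.4
```

```bash
python3 - <<'E'
from h import *
s=state();print(s["ft_force"],inbin(s["eef_pos"]))
E
```

```text
[-7.18254794 -1.48255285  2.86185562] [-73.89812593  -0.83546573 198.67196739]
```

Call:
jog_arm --motion '[[[-8.5, 0, -14.5], 0], [[-18.5, 0, -28], 0], [[-30, 0, -40.5], 0], [[-43, 0, -52], 0], [[-43, 0, -52], 0]]'

```text
t: 7.05
eef_pos: [604.8, 138.6, 250.8]
tcp_rot: [-3.141, 0.005, -2.971]
ft_force: [-2.0, -0.0, 0.8]
opening: 0.005
grip_force: 0.4
```

```bash
python3 - <<'E'
from h import *
s=state();print(s["ft_force"],inbin(s["eef_pos"]))
E
```

```text
[-2.02985523 -0.00903381  0.77944966] [-29.34750223  -0.97282262 250.75308247]
```

Call:
jog_arm --motion '[[[-14, 0, -9], 0], [[-29, 0, -17], 0], [[-45, 0, -23], 0], [[-61, 0, -27], 0], [[-69, 0, -28], 0]]'

```text
t: 7.55
eef_pos: [671.6, 150.1, 276.7]
tcp_rot: [3.142, 0.001, -2.971]
ft_force: [-0.3, 0.4, 0.4]
opening: 0.001
grip_force: 0.1
```

```bash
python3 - <<'E'
from h import *
s=state();print(s["ft_force"],inbin(s["eef_pos"]))
E
```

```text
[-0.29422457  0.41331445  0.39913174] [ 38.43156233  -0.91702345 276.71092066]
```

Call:
jog_arm --motion '[[[-12, 0, -2], 0], [[-24, 0, -2], 0], [[-36, 0, -2], 0], [[-46, 0, -2], 0], [[-55, 0, -2], 0]]'

```text
t: 8.05
eef_pos: [725.2, 159.4, 278.2]
tcp_rot: [3.141, -0.0, -2.971]
ft_force: [0.2, -0.4, 0.2]
opening: -0.0
grip_force: 0.0
```

Call:
jog_arm --motion '[[[-2, 0, 0], 0], [[-2, 0, 0], 0], [[-2, 0, 0], 0], [[-2, 0, 0], 0], [[-2, 0, 0], 0]]'

```text
t: 8.55
eef_pos: [726.8, 159.7, 279.0]
tcp_rot: [3.142, 0.0, -2.971]
ft_force: [-0.3, -0.3, 1.2]
opening: 0.007
grip_force: 0.0
```

```bash
python3 - <<'E'
from h import *
s=state();print(s["ft_force"],inbin(s["eef_pos"]))
c=read_camera("side");cv2.imwrite("pics/s4.png",cv2.resize(c["img"][90:250,200:400],None,fx=3.7,fy=3.7,interpolation=2))
E
```

```text
[-0.33990413 -0.31073869  1.16246672] [ 94.43665252  -0.83862437 278.9828967 ]
```

View pics/s4.png

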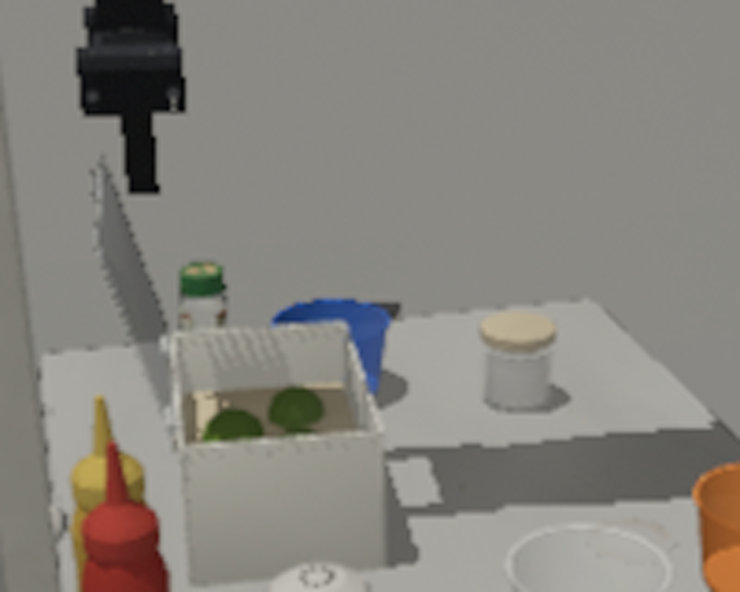

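The lid (px (100,160)–(165,345)) now leans back past the vertical without the finger touching it. The bin is open and stands as before. Next I retreat to above the tub.

Call:
jog_arm --motion '[[[25, 0, 0], 0], [[60, 18, 0], 0], [[95, 52, 0], 0], [[130, 86, 0], 0], [[165, 120, 0], 0]]'

```text
t: 9.1
eef_pos: [542.4, 250.5, 279.0]
tcp_rot: [3.141, 0.001, -2.972]
ft_force: [0.4, 1.0, 0.3]
opening: -0.0
grip_force: 0.0
```

Call:
jog_arm --motion '[[[32, 34, 0], 0], [[64, 68, 0], 0], [[96, 102, 0], 0], [[121, 128, 0], 0], [[121, 128, 0], 0]]'

```text
t: 9.6
eef_pos: [400.0, 357.5, 279.3]
tcp_rot: [3.141, 0.0, -2.968]
ft_force: [-0.0, -0.5, -0.6]
opening: 0.006
grip_force: 0.0
```

```bash
python3 - <<'E'
from h import *
s=state();print(s["eef_pos"],inbin(s["eef_pos"]))
c=read_camera("top");
i=c["img"][80:290,200:440];cv2.imwrite("pics/t5.png",cv2.resize(i,None,fx=2.85,fy=2.85,interpolation=2))
for o in("bin","tub"):
    for r in cut_out(o,c)[:3]: print(o,r["p"],r["box"])
E
```

```text
[400.04029879 357.49742044 279.3463173 ] [-194.15747974  249.44119188  279.3463173 ]
bin 0.89 [266.2, 82.1, 353.3, 177.2]
tub 0.8 [265.7, 256.5, 298.3, 288.0]
tub 0.71 [369.5, 142.2, 407.9, 177.4]
```

View pics/t5.png

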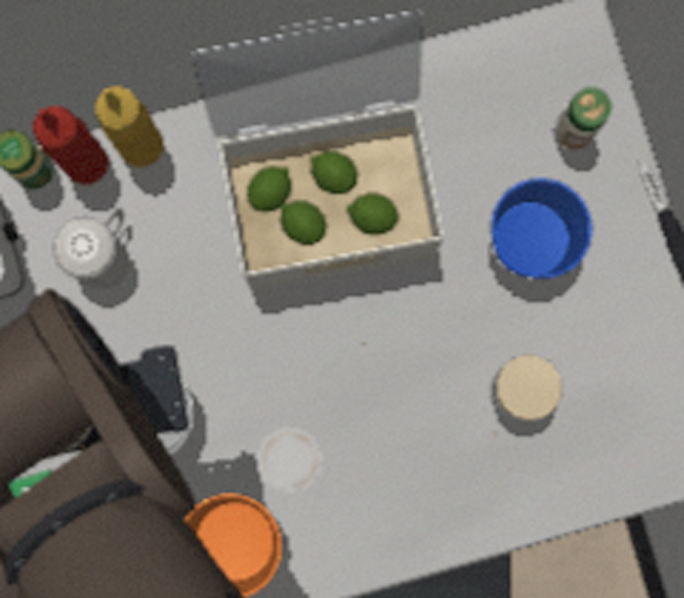

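Bin wall corners at crop (221,142), (417,107), (441,240) and (248,274). The lid lies back at (310,75). I refit the bin pose, then enter the tub.

```bash
python3 - <<'E'
from h import *
from scipy.optimize import least_squares
np.set_printoptions(precision=2,suppress=True)
c=read_camera("top")
C=np.array([[220,142],[417,107],[442,241],[247,275]])/2.85+[200,80]-0.3
L=np.array([[79,110,120],[79,-110,120],[-71,-110,120],[-71,110,120]])
W=lambda p:Ro.from_euler("z",p[2]).apply(L)+[p[0],p[1],0]
r=least_squares(lambda p:(px(c,W(p))-C).ravel(),[640,145,0.2]);print("bin",r.x,r.fun)
T=[403,355.2];p=r.x
print("tub in bin",Ro.from_euler("z",-p[2]).apply([T[0]-p[0],T[1]-p[1],0]))
go([403,355.2,37],np.pi+p[2],bin=False)
E
```

```text
bin [634.47 144.34   0.17] [-0.23 -0.02  0.56 -0.21  1.03 -0.36 -1.34  0.55]
tub in bin [-193.14  246.45    0.  ]
shift [  0.9   0.1 241.8] turn 0.002 world [403.  355.2  37. ]
```

Call:
jog_arm --motion '[[[1, 0, 45], 0], [[1, 0, 90], 0], [[1, 0, 130], 0], [[1, 0, 165], 0], [[1, 0, 190], 0]]'

```text
t: 10.3
eef_pos: [402.7, 354.2, 86.4]
tcp_rot: [-3.141, -0.002, -2.973]
ft_force: [1.1, -0.1, -0.2]
opening: 0.003
grip_force: 0.0
```

Call:
jog_arm --motion '[[[0, 0, 20], 0], [[0, 0, 37], 0], [[0, 0, 47], 0], [[0, 0, 50], 0], [[0, 0, 50], 0]]'

```text
t: 10.8
eef_pos: [402.6, 355.2, 38.7]
tcp_rot: [-3.142, -0.0, -2.972]
ft_force: [-0.5, -0.3, 1.2]
opening: -0.0
grip_force: 0.0
```

Call:
jog_arm --motion '[[[0, -6, 0], 0], [[0, -12, 0], 0], [[0, -16, 0], 0], [[0, -20, 0], 0], [[0, -24, 0], 0]]'

```text
t: 11.3
eef_pos: [406.4, 331.5, 39.0]
tcp_rot: [3.141, 0.0, -2.971]
ft_force: [-0.2, 0.5, 0.7]
opening: 0.003
grip_force: 0.0
```

```bash
python3 - <<'E'
from h import *
s=state();print(s["eef_pos"],inbin(s["eef_pos"]),s["ft_force"])
E
```

```text
[406.4369484  331.48409348  38.97361913] [-192.25403509  222.72065288   38.97361913] [-0.18806642  0.46801935  0.68209274]
```

Call:
jog_arm --motion '[[[-2, -6, 0], 0], [[-5, -14, 0], 0], [[-10, -25, 0], 0], [[-15, -36, 0], 0], [[-20, -47, 0], 0]]'

```text
t: 11.8
eef_pos: [434.6, 287.9, 38.7]
tcp_rot: [3.142, 0.0, -2.972]
ft_force: [-0.5, 0.7, 0.5]
opening: 0.005
grip_force: 0.2
```

Call:
jog_arm --motion '[[[-5, -11, 0], 0], [[-11, -22, 0], 0], [[-18, -33, 0], 0], [[-25, -44, 0], 0], [[-30, -55, 0], 0]]'

```text
t: 12.3
eef_pos: [473.7, 239.0, 38.7]
tcp_rot: [3.141, 0.0, -2.972]
ft_force: [-0.3, 0.1, -0.2]
opening: 0.007
grip_force: 0.2
```

Call:
jog_arm --motion '[[[-2, -11, 0], 0], [[-3, -22, 0], 0], [[-3, -33, 0], 0], [[-3, -44, 0], 0], [[-3, -50, 0], 0]]'

```text
t: 12.8
eef_pos: [484.3, 189.9, 38.8]
tcp_rot: [3.142, -0.0, -2.972]
ft_force: [-0.4, 0.4, -0.9]
opening: 0.008
grip_force: 0.1
```

```bash
sed -i 's/^B=.*/B=[634.5,144.3,0.17]/' h.py; python3 - <<'E'
from h import *
s=state();print(s["eef_pos"],inbin(s["eef_pos"]),s["ft_force"])
c=read_camera("side");cv2.imwrite("pics/s6.png",cv2.resize(c["img"][130:280,200:430],None,fx=3.4,fy=3.4,interpolation=2))
for r in cut_out("tub",c)[:3]:
    b=r["box"];print(r["p"],b,inbin(ray(c,((b[0]+b[2])/2,b[3]),0)))
E
```

```text
[484.25407194 189.93849738  38.76486476] [-140.35886979   70.39956685   38.76486476] [-0.42349368  0.42684301 -0.93994721]
0.98 [388.5, 216.1, 428.5, 256.1] [-340.35306625  224.69212455    0.        ]
0.78 [311.1, 212.4, 348.5, 251.9] [-132.35507484  166.26669751    0.        ]
0.56 [274.6, 176.4, 303.2, 195.6] [ -64.63351794 -220.53005144    0.        ]
```

View pics/s6.png

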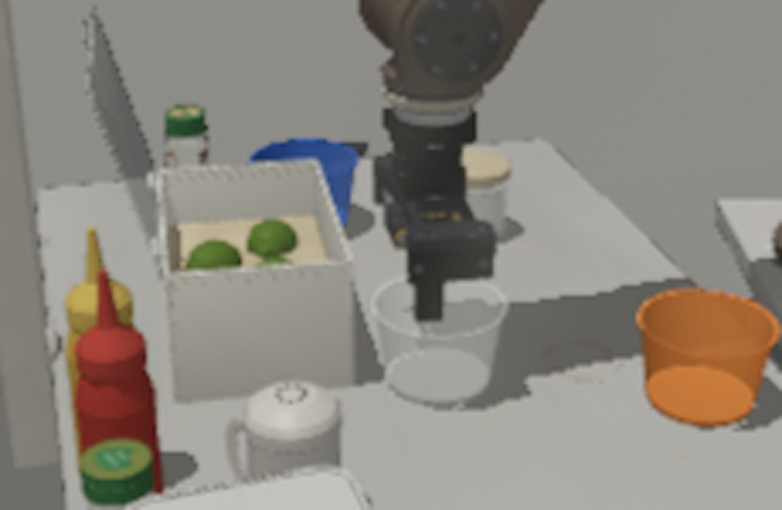

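The tub stands upright at px (440,340) with the finger inside against its far wall. I continue towards the middle of the bin's front.

Call:
jog_arm --motion '[[[0, -11, 0], 0], [[0, -22, 0], 0], [[0, -33, 0], 0], [[0, -44, 0], 0], [[0, -54, 0], 0]]'

```text
t: 13.4
eef_pos: [493.6, 136.7, 38.8]
tcp_rot: [3.142, 0.0, -2.972]
ft_force: [0.1, 1.4, -0.4]
opening: 0.005
grip_force: 0.2
```

Call:
jog_arm --motion '[[[0, -9, 0], 0], [[0, -17, 0], 0], [[0, -24, 0], 0], [[0, -30, 0], 0], [[0, -35, 0], 0]]'

```text
t: 13.9
eef_pos: [499.4, 102.8, 38.7]
tcp_rot: [3.142, 0.0, -2.971]
ft_force: [-0.3, 0.5, 0.3]
opening: 0.006
grip_force: 0.2
```

Call:
jog_arm --motion '[[[0, -4, 0], 0], [[0, -7, 0], 0], [[0, -10, 0], 0], [[0, -12, 0], 0], [[0, -12, 0], 0]]'

```text
t: 14.4
eef_pos: [501.4, 91.3, 38.7]
tcp_rot: [3.142, 0.0, -2.972]
ft_force: [-0.1, -0.5, 0.3]
opening: 0.008
grip_force: 0.2
```

```bash
python3 - <<'E'
from h import *
s=state();print(s["eef_pos"],inbin(s["eef_pos"]),s["ft_force"])
c=read_camera("side");cv2.imwrite("pics/s7.png",cv2.resize(c["img"][130:280,200:430],None,fx=3.4,fy=3.4,interpolation=2))
for r in cut_out("tub",c)[:4]:
    b=r["box"];print(r["p"],b,inbin(ray(c,((b[0]+b[2])/2,b[3]),0)))
E
```

```text
[501.3571678   91.3206422   38.74383777] [-140.18671945  -29.6902309    38.74383777] [-0.09117583 -0.48557924  0.3439437 ]
0.79 [387.1, 217.1, 429.8, 256.5] [-339.45944758  226.51669676    0.        ]
0.78 [271.1, 174.6, 301.3, 198.5] [ -52.31633823 -197.88363303    0.        ]
0.56 [303.0, 195.2, 342.5, 231.8] [-134.5767239    54.47538917    0.        ]
```

Call:
jog_arm --motion '[[[0, 8, 0], 0], [[0, 16, 0], 0], [[0, 20, -30], 0], [[0, 25, -75], 0], [[0, 30, -120], 0]]'

```text
t: 15.0
eef_pos: [495.5, 121.9, 159.9]
tcp_rot: [3.141, -0.002, -2.971]
ft_force: [1.2, -0.3, -0.2]
opening: 0.004
grip_force: 0.0
```

Call:
jog_arm --motion '[[[0, 0, -45], 0], [[-20, 0, -80], 0], [[-50, 0, -85], 0], [[-80, 0, -85], 0], [[-80, 0, -85], 0]]'

```text
t: 15.5
eef_pos: [577.2, 135.7, 243.6]
tcp_rot: [3.142, 0.001, -2.971]
ft_force: [-0.5, -0.2, -0.8]
opening: 0.009
grip_force: 0.0
```

```bash
python3 - <<'E'
from h import *
s=state();print(s["eef_pos"],inbin(s["eef_pos"]),s["ft_force"])
c=read_camera("wrist");cv2.imwrite("pics/w8.png",c["img"])
for r in cut_out("tub",c)[:4]:
    b=r["box"];print(r["p"],b,inbin(ray(c,((b[0]+b[2])/2,(b[1]+b[3])/2),75)))
E
```

```text
[577.22330081 135.68257975 243.57414542] [-57.90895762   1.19700839 243.57414542] [-0.53472389 -0.19340541 -0.80884462]
0.92 [45.5, 109.1, 179.4, 217.2] [ -71.98972621 -212.70619623   75.        ]
0.79 [276.4, 27.4, 390.9, 151.6] [-143.08119844    9.92082381   75.        ]
```

View pics/w8.png

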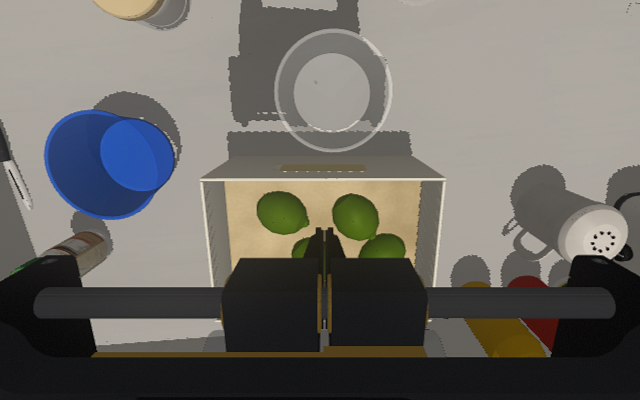

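The tub stands upright with its rim at px (275–392, 28–152), in front of the bin. The bin's front rim runs (202,180)–(445,180), with the tape at (323,168).

```bash
python3 - <<'E'
from h import *
c=read_camera("wrist")
print("tub rim",inbin(ray(c,(333.3,90),75)), "foot",inbin(ray(c,(332,91.5),2)))
for u in((202,180),(445,180)): print(inbin(ray(c,u,120)))
for u in((275,90),(392,90),(333,28),(333,152)): print(inbin(ray(c,u,75)))
E
```

```text
tub rim [-145.78593836    9.56886883   75.        ] foot [-145.78728771   10.04021642    2.        ]
[ -68.5807955  -107.27033204  120.        ]
[-68.72421302 107.964418   120.        ]
[-145.73915528  -45.84535607   75.        ]
[-145.83305303   65.37586188   75.        ]
[-199.44828942    8.84442356   75.        ]
[-86.65459559   9.76771295  75.        ]
```

Call:
jog_arm --motion '[[[30, 0, 0], 0], [[65, 0, 0], 0], [[87, 0, 20], 0], [[87, 0, 65], 0], [[87, 0, 110], 0]]'

```text
t: 16.15
eef_pos: [488.3, 120.0, 133.9]
tcp_rot: [-3.141, 0.003, -2.971]
ft_force: [1.6, -0.0, -1.5]
opening: 0.002
grip_force: 0.0
```

Call:
jog_arm --motion '[[[0, 0, 35], 0], [[0, 0, 65], 0], [[0, 0, 85], 0], [[0, 0, 94], 0], [[0, 0, 94], 0]]'

```text
t: 16.65
eef_pos: [488.5, 119.9, 39.3]
tcp_rot: [3.141, -0.002, -2.971]
ft_force: [-0.3, 0.6, -0.2]
opening: 0.004
grip_force: 0.0
```

```bash
python3 - <<'E'
from h import *
s=state();print(inbin(s["eef_pos"]),s["ft_force"])
go([-145,-39,39],np.pi+.17)
E
```

```text
[-148.01424831    0.62908283   39.28899489] [-0.28958946  0.63365274 -0.24783091]
shift [ -3.  -39.6   0.3] turn 0.0 world [498.2  81.3  39. ]
```

Call:
jog_arm --motion '[[[-3, -12, 0], 0], [[-3, -24, 0], 0], [[-3, -32, 0], 0], [[-3, -36, 0], 0], [[-3, -39.5, 0], 0]]'

```text
t: 17.15
eef_pos: [499.2, 80.7, 40.1]
tcp_rot: [3.142, 0.001, -2.972]
ft_force: [-0.6, -0.3, 1.0]
opening: 0.008
grip_force: 0.2
```

Call:
jog_arm --motion '[[[0, 0, 0], 0], [[0, 10, -10], 0], [[0, 22, -25], 0], [[0, 34, -38], 0], [[0, 39.5, -38], 0]]'

```text
t: 17.65
eef_pos: [492.6, 121.9, 79.5]
tcp_rot: [-3.142, 0.003, -2.97]
ft_force: [-0.2, 0.2, -0.5]
opening: 0.003
grip_force: 0.0
```

Call:
jog_arm --motion '[[[-12, 0, 0], 0], [[-24, 0, 0], 0], [[-34, 0, 0], 0], [[-40, 0, 0], 0], [[-44, 0, 0], 0]]'

```text
t: 18.15
eef_pos: [536.3, 127.6, 77.2]
tcp_rot: [3.141, -0.001, -2.972]
ft_force: [0.4, -0.5, 0.8]
opening: 0.003
grip_force: 0.0
```

```bash
python3 - <<'E'
from h import *
s=state();print(inbin(s["eef_pos"]),s["ft_force"])
E
```

```text
[-99.66041918   0.1386248   77.20838801] [ 0.39116472 -0.51682291  0.76280732]
```

Call:
jog_arm --motion '[[[-2, 0, 0], 0], [[-4, 0, 0], 0], [[-6, 0, 0], 0], [[-7, 0, 0], 0], [[-7, 0, 0], 0]]'

```text
t: 18.65
eef_pos: [542.6, 129.0, 77.8]
tcp_rot: [3.142, 0.0, -2.971]
ft_force: [-0.4, 0.5, -0.6]
opening: 0.007
grip_force: 0.0
```

Call:
jog_arm --motion '[[[-1, 0, 0], 0], [[-2, 0, 0], 0], [[-3, 0, 0], 0], [[-3, 0, 0], 0]]'

```text
t: 19.05
eef_pos: [545.7, 129.5, 77.7]
tcp_rot: [3.142, 0.0, -2.971]
ft_force: [0.0, 0.4, 0.2]
opening: 0.007
grip_force: 0.0
```

```bash
python3 - <<'E'
from h import *
s=state();print(inbin(s["eef_pos"]),s["ft_force"])
c=read_camera("side")
for r in cut_out("tub",c)[:4]:
    b=r["box"];print(r["p"],b,inbin(ray(c,((b[0]+b[2])/2,b[3]),0)))
E
```

```text
[-90.05785098   0.46347958  77.73934413] [0.04349329 0.44912002 0.15588549]
0.85 [305.2, 191.9, 339.2, 230.8] [-134.1014685   48.2784953    0.       ]
0.56 [273.2, 172.0, 290.4, 181.7] [ -52.63541401 -352.71112152    0.        ]
```

Call:
jog_arm --motion '[[[10, 0, 0], 0], [[20, 0, 0], 0], [[22, 0, -35], 0], [[22, 0, -80], 0], [[22, 0, -125], 0]]'

```text
t: 19.65
eef_pos: [522.5, 125.6, 203.9]
tcp_rot: [3.141, -0.001, -2.971]
ft_force: [0.6, 0.3, -0.7]
opening: 0.001
grip_force: 0.0
```

Call:
jog_arm --motion '[[[0, 0, -40], 0], [[-25, 0, -40], 0], [[-54, 0, -40], 0], [[-54, 0, -40], 0]]'

```text
t: 20.05
eef_pos: [578.4, 135.0, 242.6]
tcp_rot: [3.142, 0.001, -2.971]
ft_force: [-1.3, -0.2, 0.3]
opening: 0.004
grip_force: 0.0
```

```bash
python3 - <<'E'
from h import *
s=state();print(inbin(s["eef_pos"]),s["ft_force"])
c=read_camera("wrist");cv2.imwrite("pics/w9.png",c["img"])
for r in cut_out("tub",c)[:3]:
    b=r["box"];print(r["p"],b,inbin(ray(c,((b[0]+b[2])/2,(b[1]+b[3])/2),75)))
E
```

```text
[-56.84362804   0.31594561 242.56207622] [-1.32579794 -0.1576044   0.29922255]
0.88 [44.2, 109.7, 176.8, 218.6] [ -70.27243743 -215.0841015    75.        ]
0.59 [267.2, 22.4, 386.8, 146.3] [-146.66409335    2.74553095   75.        ]
```

View pics/w9.png

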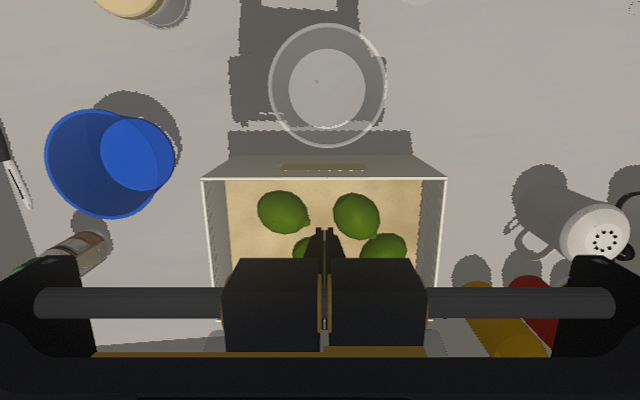

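The tub stands at px (327,85), almost centred, but it didn't follow the x push: the gap is about 20 mm. In the earlier side picture the fingertip looked higher than assumed, so I check that.

```bash
python3 - <<'E'
from h import *
c=read_camera("side")
P=Ro.from_euler("z",.17).apply([-140.4,70.4,0])+[B[0],B[1],0]
for z in(0,14,30,45): print(z,px(c,P+[0,0,z]))
print("seen",430/3.4+200,318/3.4+130)
s=state();P=np.array(s["eef_pos"]);print(px(c,P-[0,0,25]),px(c,P),px(c,P-[0,0,25]+[0,0,-0]))
c=read_camera("wrist")
print("tub",inbin(ray(c,(327,85.5),75)),"foot",inbin(ray(c,(327,89),2)),"tip proj",px(c,np.array([P-[0,0,25],P])))
E
```

```text
0 [[325.69424681 234.27502348]]
14 [[325.76878377 230.2069903 ]]
30 [[325.85490102 225.50693562]]
45 [[325.93655385 221.05053684]]
seen 326.47058823529414 223.52941176470588
[[294.40556026 159.21773168]] [[294.24824837 150.91652835]] [[294.40556026 159.21773168]]
tub [-148.58249129    2.93658609   75.        ] foot [-147.28709767    3.60739556    2.        ] tip proj [[324.71817421 229.88182042]
 [324.84038401 247.12779033]]
```

Call:
jog_arm --motion '[[[40, 0, 0], 0], [[85, 0, 0], 0], [[130, 0, 0], 0], [[170, 0, 0], 0], [[185, 0, 10], 0]]' --grip 0.58

```text
t: 20.75
eef_pos: [391.0, 103.2, 233.4]
tcp_rot: [-3.142, 0.001, -2.971]
ft_force: [1.0, -0.2, -0.5]
opening: 0.37
grip_force: 0.0
```

Call:
jog_arm --motion '[[[0, 0, 40], 0], [[0, 0, 85], 0], [[0, 0, 125], 0], [[0, 0, 160], 0], [[0, 0, 182], 0]]'

```text
t: 21.25
eef_pos: [393.1, 103.4, 49.1]
tcp_rot: [3.141, -0.002, -2.971]
ft_force: [0.0, -0.0, 0.3]
opening: 0.418
grip_force: 0.0
```

```bash
python3 - <<'E'
from h import *
s=state();print(inbin(s["eef_pos"]),s["ft_force"],s["opening"])
c=read_camera("side");cv2.imwrite("pics/s10.png",cv2.resize(c["img"][130:270,220:420],None,fx=4,fy=4,interpolation=2))
E
```

```text
[-244.79368515    0.51844187   49.09855173] [ 0.02060305 -0.03166174  0.33476777] 0.4178824736171276
```

View pics/s10.png

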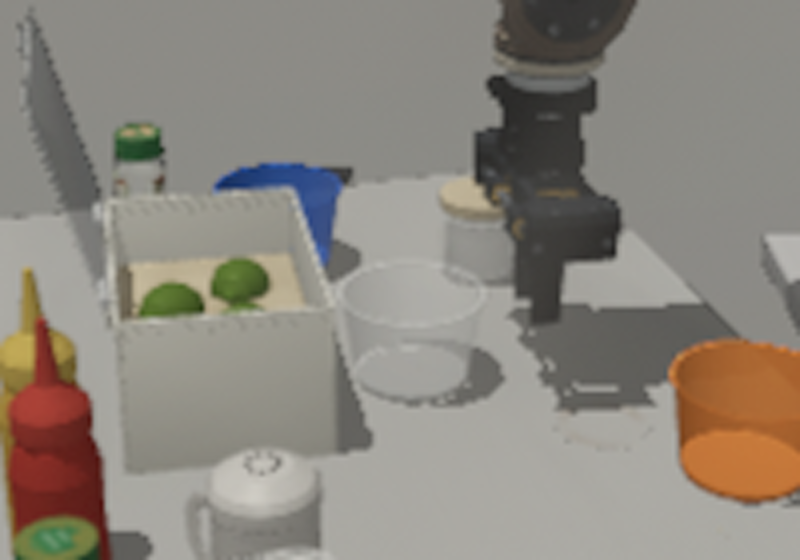

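The tub stands upright at px (410,330), and the spread fingertips (545,320) are on its robot side. That is my 11th viewed picture, one over the limit of 10, so I view no more and measure by numbers only.

```bash
python3 - <<'E'
from h import *
c=read_camera("side");s=state()
P=np.array(s["eef_pos"])
for yb in(20,32):
  for z in(15,25,45): print(yb,z,px(c,np.r_[(Ro.from_euler("z",.17).apply([0,yb,0])+P)[:2],z]).round(1))
print("seen",545/4+220,320/4+130)
E
```

```text
20 15 [[355.3 219.2]]
20 25 [[355.4 216.4]]
20 45 [[355.7 210.7]]
32 15 [[356.3 221. ]]
32 25 [[356.5 218.2]]
32 45 [[356.8 212.4]]
seen 356.25 210.0
```

Call:
jog_arm --motion '[[[0, 0, 7], 0], [[-4, 0, 14], 0], [[-12, 0, 14], 0], [[-20, 0, 14], 0], [[-26, 0, 14], 0]]'

```text
t: 21.85
eef_pos: [421.7, 108.2, 37.3]
tcp_rot: [-3.142, 0.002, -2.971]
ft_force: [0.0, 0.1, -0.4]
opening: 0.421
grip_force: 0.0
```

Call:
jog_arm --motion '[[[-3, 0, 0], 0], [[-6, 0, 0], 0], [[-9, 0, 0], 0], [[-12, 0, 0], 0], [[-15, 0, 0], 0]]'

```text
t: 22.35
eef_pos: [435.2, 110.6, 36.7]
tcp_rot: [3.141, -0.0, -2.971]
ft_force: [-0.4, -0.1, -0.0]
opening: 0.419
grip_force: 0.2
```

Call:
jog_arm --motion '[[[-2, 0, 0], 0], [[-4, 0, 0], 0], [[-6, 0, 0], 0], [[-7, 0, 0], 0], [[-7, 0, 0], 0]]'

```text
t: 22.85
eef_pos: [442.2, 111.7, 36.7]
tcp_rot: [3.142, 0.0, -2.971]
ft_force: [-0.1, -0.9, 0.1]
opening: 0.421
grip_force: 0.0
```

```bash
python3 - <<'E'
from h import *
s=state();print(inbin(s["eef_pos"]),s["ft_force"])
for n in("top","side"):
    c=read_camera(n);f=0
    for r in cut_out("tub",c)[:4]:
        b=r["box"];print(n,round(r["p"],2),b,"ctr75",inbin(ray(c,((b[0]+b[2])/2,(b[1]+b[3])/2),75 if n=="top" else 37)))
E
```

```text
[-195.06863914    0.41471381   36.71807926] [-0.12858065 -0.88876582  0.12955771]
top 0.84 [304.2, 172.5, 343.1, 190.6] ctr75 [-100.72258269   -4.71806014   75.        ]
top 0.8 [369.9, 140.3, 409.2, 177.4] ctr75 [ -67.49108408 -224.66374842   75.        ]
side 0.78 [302.7, 193.9, 337.7, 234.4] ctr75 [-134.97867763    9.57254313   37.        ]
side 0.73 [272.5, 172.0, 302.8, 196.0] ctr75 [ -63.40531094 -240.78674832   37.        ]
side 0.65 [389.7, 220.9, 429.7, 255.7] ctr75 [-352.44868685  193.73828562   37.        ]
```

Call:
jog_arm --motion '[[[-1, 0, 0], 0], [[-2, 0, 0], 0], [[-3, 0, 0], 0], [[-3, 0, 0], 0]]'

```text
t: 23.45
eef_pos: [445.2, 112.2, 36.7]
tcp_rot: [3.142, 0.0, -2.971]
ft_force: [-0.1, -0.1, 0.0]
opening: 0.426
grip_force: 0.0
```

Call:
jog_arm --motion '[[[8, 0, 0], 0], [[22, 0, 0], 0], [[40, 0, -15], 0], [[40, 0, -60], 0], [[40, 0, -105], 0]]'

```text
t: 23.95
eef_pos: [404.0, 105.2, 142.5]
tcp_rot: [3.141, -0.003, -2.972]
ft_force: [0.5, -1.1, -0.8]
opening: 0.418
grip_force: 0.0
```

Call:
jog_arm --motion '[[[0, 0, -50], 0], [[0, 0, -95], 0], [[-30, 0, -102], 0], [[-75, 0, -102], 0], [[-120, 0, -102], 0]]'

```text
t: 24.45
eef_pos: [524.7, 125.9, 244.6]
tcp_rot: [-3.142, 0.002, -2.971]
ft_force: [0.0, -0.5, 0.0]
opening: 0.419
grip_force: 0.0
```

Call:
jog_arm --motion '[[[-30, 0, 0], 0], [[-60, 0, 0], 0], [[-60, 0, 0], 0]]'

```text
t: 24.75
eef_pos: [584.9, 136.1, 242.5]
tcp_rot: [3.141, -0.0, -2.971]
ft_force: [-1.3, -0.5, -0.8]
opening: 0.418
grip_force: 0.0
```

```bash
cat > m.py <<'E'
from h import *
s=state();print(inbin(s["eef_pos"]),s["t"])
c=read_camera("wrist");i=c["img"]
for r in cut_out("tub",c)[:3]:
    b=r["box"];print(round(r["p"],2),b,inbin(ray(c,((b[0]+b[2])/2,(b[1]+b[3])/2),75)))
# match model outlines to image edges: score over offsets
g=cv2.GaussianBlur(cv2.cvtColor(i,cv2.COLOR_BGR2GRAY),(3,3),0).astype(np.float32)
e=np.hypot(cv2.Sobel(g,5,1,0),cv2.Sobel(g,5,0,1));e=np.minimum(e,120)
a=np.linspace(0,2*np.pi,180)
def sc(x,y):
    t=0
    for R,z in((57,75),(45,1)):
        P=Ro.from_euler("z",B[2]).apply(np.c_[x+R*np.cos(a),y+R*np.sin(a),0*a+z])+[B[0],B[1],0]
        q=px(c,P).astype(np.float32)
        t+=cv2.remap(e,q[:,:1],q[:,1:],1).mean()
    return t
print("tub fit",max((sc(x,y),x,y) for x in range(-160,-115) for y in range(-15,20)))
L=np.linspace(-105,105,80)
def sb(x,y):
    o=np.ones(80)
    P=np.r_[np.c_[-71*o+x,L+y,120*o],np.c_[np.linspace(-70,-10,80)+x,110*o+y,120*o],np.c_[np.linspace(-70,-10,80)+x,-110*o+y,120*o]]
    q=px(c,Ro.from_euler("z",B[2]).apply(P)+[B[0],B[1],0]).astype(np.float32)
    return cv2.remap(e,q[:,:1],q[:,1:],1).mean()
print("bin offset",max((sb(x,y),x,y) for x in range(-8,9) for y in range(-8,9)))
E
python3 m.py
```

```text
[-50.31567079   0.31832983 242.52210052] 24.75
0.65 [42.0, 103.6, 174.7, 214.1] [ -69.35587083 -216.2949921    75.        ]
0.65 [2.5, 225.8, 111.0, 275.9] [  31.39720651 -290.11998847   75.        ]
0.57 [266.0, 34.5, 382.3, 158.1] [-1.29532126e+02  4.26637701e-02  7.50000000e+01]
tub fit (np.float32(222.18271), -127, 0)
bin offset (np.float32(95.92387), 6, -1)
```

```bash
python3 -c "
from cell import *
print(job_done())"
```

```text
the job is handed in; nothing more can be done
None
```

I handed the job in: the lid lies open on its stop, and the clear tub stands upright, centred to about 1 mm and within about 5 mm of the bin's front, both as last measured; I viewed 11 pictures, one over the limit of 10.

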